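# Put the open toiletry bottle away and snap its cap on

### The arm

A 6-joint arm with a two-finger parallel gripper is mounted at the origin on the work surface. World frame = base frame: x ahead of the robot, y to its left, z up, the work surface at z = 0. Lengths are in m, angles in rad, forces in N, time in s.
With the tool pointing down it reaches from about 0.375 to 0.975 m from the base axis. Payload 3.8 kg.
Tool frame: the origin (TCP) lies midway between the tips of the shut fingers; the grasp point (between the pads) lies 19 mm behind it; z points along the fingers, y is the line along which they close (so a half turn about z gives the same grasp; the last joint's range is limited). The gripper opens to 85 mm and grips with 20 to 120 N. Pads are 22 mm wide; open, the fingers measure 114 mm over their backs; the gripper's body (76 mm by 85 mm) begins 54 mm behind the grasp point. The pads swing forward as they close: fully open they stand 13 mm farther back than shut.
Start: joints at [-1.336, 0.264, 1.604, -0, 1.274, -0.037], TCP at [0.181, -0.65, 0.231] pointing down, gripper open.
Joint ranges: [-2.63, 2.63], [-0.94, 2.18], [0.31, 2.57], [-1.31, 4.45], [0, 2.66], [-2.55, 2.55]. Speed limits (rad/s): [2.57, 2.57, 3.14, 3.14, 3.14, 3.14].

### API

Orientations are given as a rotation vector (axis times angle).
In Python, from workcell import status, read_camera, workorder, masks_of gives the robot as it stands.
- The arm moves only by the tool drive_tool, never from a script. Its argument "rows" is a list of rows, each a list of 7 numbers: the turn, a rotation vector about the tool's x, y, z in degrees, then the shift along the tool's x, y, z in m, then the opening, from 0 (shut) to 1 (fully open). In form: [[ax, ay, az, tx, ty, tz, claw], ...]. A call has 1 to 8 rows; each row shifts and turns the commanded pose from where the row before left it, along the tool's axes as they then stand; what a row does not reach is not made up. A row lasts 1/12 s, in which the tool goes at most 41.7 mm and 7.16 degrees, less where a joint would pass 70% of its speed; a pose out of reach is approached as far as the arm can. A call is refused whole if a number of a shift passes 0.0417 or a number of a turn 7.16, either way. A call with a gripper value outside its range is refused whole. The fingers move at their own pace and stop on an object; "force" is the grip in N (left out, the last holds). Time passes only in rows, so rows that do not move let the fingers close. It gives the time, the measured TCP pose, the force, the opening and the grip force at its end, in the units of the state.
- status.read_state(): the state, without advancing time (a new reading comes with each control period).
- read_camera(name): name is "scene" or "top"; returns a dict with "color" (420x560x3 uint8, red, green, blue), "intrinsics" (3x3 intrinsics, pixels), "world_from_camera" (4x4, takes a point from camera to world coordinates). Camera axes: x right, y up, looking along -z (the intrinsics and any distortion apply to the point x, -y, -z); pixel columns grow to the right and rows downward; lengths in m; the calibration is good to about 2 mm. A picture is of the moment at which its call begins. There is no depth.
- workorder.finish_job(): hands the job in; it is judged then, once.
Trained networks look in a picture, given as the dict that the camera call returned (one of the last four; its "shot" number tells which), for a name from the list of things; names that differ only in an ending like _2 or _b are one class to them, and where a whole thing is asked for, a point or a joint stands for the part that bears it (a point fixed in the world has none). Each returns a list of dicts, best first, with "score" (0 to 1); they miss things now and then, are a little off and sometimes report something else, mostly with a low value. They report only what shows in the picture. A call takes as long as a camera call. They do not tell look-alikes from the thing itself.
- masks_of(picture, name): "mask" (420x560 bool, what is visible of it) and "bbox" ([left, top, right, bottom] in pixels, round what is visible of it).
The state is a dict: "time": time; "q": joint angles; "joint_vel": joint speeds; "joint_torque": joint torques, N m; "tool_pos": TCP position; "tcp_rot": TCP orientation; "wrist_force": force on the tool from outside, world axes, zero at the start; "torque": the same for the moment, N m; "width": opening from 0.0 (shut) to 1.0 (fully open); "grip_force": force on a finger pad.
Only numpy, scipy, OpenCV 4.12 (cv2) and the standard library are available. Lean on these libraries where they do the work, as an engineer would, in place of code of your own. Each camera call takes 0.05 s, during which the arm holds its last target. There are 200 camera calls.

### The job

Stand the open green bottle upright in the empty cell of the wooden caddy (the one with the blue pad) and let go of it; then take the orange cap and press it straight down onto the bottle's neck until it clicks, and keep pressing until it is fully home. Finish while still holding the cap and pressing it firmly down: do not let go or back off at the end. Leave the two jars, the tumbler and the soap dish where they are.

Things in the scene. Friction and masses are not known exactly. Their poses are not given: they have to be found in the camera images.
- bottle: Open green plastic bottle with a pale label, loose, about 180 g, standing upright on the counter. Origin: centre of its underside, z up its axis. Round body 46 mm in diameter up to 94 mm, sloping shoulder to 100 mm, then a white neck 20 mm in diameter up to 118 mm. Four sprung round nubs stick out 3 mm from the neck at 109 mm height; they give way inwards.
- neck_top (a point): Centre of the top of the bottle's neck (118 mm above the bottle's underside), edge chamfered to 15.6 mm. The cap goes over it: its lip meets the nubs when the cap's underside is about 6 mm below this point; pushing on takes about 8 to 15 N, then it clicks, the force drops, and the cap is home on the neck's top with its underside 16 mm below this point.
- cap: Orange plastic snap cap, loose, about 25 g, standing on the counter open end down, closed crown up. Round, 36 mm in outer diameter, 30 mm high, any yaw will do. Origin: centre of its underside, z up its axis. The mouth is 22 mm wide through a lip 3 mm high; above the lip the bore is wider. Bore 16 mm deep in all. Once home it must be kept pressed with about 10 N or more.
- caddy: Wooden caddy fixed to the counter, 66 mm along x, 188 mm along y, outer walls 45 mm high, 5 mm thick, open on top; two 5 mm dividers (39 mm high) make three cells in a row along its y, centres 61 mm apart, 56 mm square inside. Origin: centre of its underside; inner floor 5 mm above the counter. Two cells hold a jar each, one is empty.
- pad: Thin round blue pad, 52 mm in diameter, flat on the floor of the caddy's empty cell (look only, no thickness to speak of): its origin is the centre of that cell's floor, 5 mm above the counter. Which cell is empty varies.
- jar_a: White ceramic jar with brass lid, 49 mm in diameter, 58 mm high, standing in a cell of the caddy. Origin at its underside. Leave it alone.
- jar_b: Amber glass jar with black lid, 49 mm in diameter, 56 mm high, standing in a cell of the caddy. Origin at its underside. Leave it alone.
- tumbler: Blue tumbler with two toothbrushes, 72 mm in diameter, 85 mm high (brushes to about 180 mm), on the counter. Origin at its underside. Leave it alone.
- soap_dish: White soap dish with a bar of yellow soap, 85 by 120 mm, 30 mm high, on the counter. Origin at its underside. Leave it alone.
Things that resemble listed ones, but are neither listed nor needed, are in the scene too. There is more than one size of the cap; the one meant has the size given above. Of the things that look like the bottle, the larger one is meant.

How it is judged:
By the outcome, as a careful person would: the job done as asked, in the order asked, and still so for the second after the job is handed in, while the arm keeps its last pose, push and grip.
It also fails if it takes over 61 s, if anything falls off the work surface, if the arm or the gripper's body presses on something with over 40 N, if the wrist force passes 120 N, or if a joint passes its speed limit or range.

## Working session

There is one attempt and no reset: what is moved stays moved. The work goes in short steps, Python scripts to look and compute and a tool call to move; the robot and the scene stay as the last step left them, time stands still between calls to the robot, and variables do not carry over. Pictures are saved under pics/ and viewed, at most 10 in all, crops included, and the job is handed in when it is done.

Besides the shell and the picture viewer there is one more tool, called after "Request:" as name(argument=value, ...) on one line, values as JSON. drive_tool: Moves the arm, as the interface text tells. Its arguments: {"type":"object","properties":{"rows":{"type":"array"},"force":{"type":"number"}},"required":["rows"]}

```bash
ls; mkdir -p pics
cat > h.py <<'E'
import numpy as np, cv2
from workcell import status, read_camera, workorder, masks_of
def proj(p,P):
    T=np.linalg.inv(p["world_from_camera"]); K=np.array(p["intrinsics"])
    c=(T@np.r_[P,1])[:3]; v=K@np.array([c[0],-c[1],-c[2]]); return v[:2]/v[2]
def ray(p,uv):
    T=np.array(p["world_from_camera"]); K=np.array(p["intrinsics"])
    d=np.linalg.inv(K)@np.r_[uv,1]; d=T[:3,:3]@np.array([d[0],-d[1],-d[2]]); return T[:3,3],d/np.linalg.norm(d)
def at_z(p,uv,z):
    o,d=ray(p,uv); return o+d*(z-o[2])/d[2]
def save(p,n): cv2.imwrite(f"pics/{n}.png",cv2.cvtColor(p["color"],cv2.COLOR_RGB2BGR))
E
python3 - <<'E'
from h import *
np.set_printoptions(precision=3,suppress=True)
s=status.read_state(); print(s)
P={n:read_camera(n) for n in("scene","top")}
for n,p in P.items():
    save(p,n+"0"); print(n,list(p), np.array(p["intrinsics"]).tolist(), np.array(p["world_from_camera"]).round(3).tolist())
    for o in("bottle","cap","pad","caddy"):
        for m in masks_of(p,o): print(n,o,round(m["score"],2),np.round(m["bbox"]).tolist(),int(m["mask"].sum()))
E
```

```text
pics
{'time': 0.0, 'q': array([-1.336,  0.265,  1.605, -0.   ,  1.274, -0.037]), 'joint_vel': array([-0.   , -0.   ,  0.001,  0.002, -0.   ,  0.001]), 'joint_torque': array([  0.   , -51.511, -36.732,  -0.   ,   0.013,   0.   ]), 'tool_pos': array([ 0.181, -0.65 ,  0.23 ]), 'tcp_rot': array([-3.11 , -0.425,  0.   ]), 'wrist_force': array([-0.039, -0.039,  0.145]), 'torque': array([-0.   , -0.025,  0.064]), 'grip_force': 0.0, 'width': 1.000451882474355}
scene ['color', 'intrinsics', 'world_from_camera', 'shot'] [[492.79138054201286, 0.0, 277.202645844904], [0.0, 492.79138054201286, 207.60881751935054], [0.0, 0.0, 1.0]] [[-0.521, -0.572, 0.634, 1.224], [0.854, -0.344, 0.391, 0.35], [-0.005, 0.745, 0.667, 0.818], [0.0, 0.0, 0.0, 1.0]]
scene bottle 0.83 [240.0, 240.0, 255.0, 278.0] 418
scene bottle 0.69 [236.0, 200.0, 257.0, 246.0] 845
scene cap 0.64 [205.0, 173.0, 225.0, 196.0] 449
scene pad 0.72 [366.0, 284.0, 391.0, 291.0] 146
scene caddy 0.74 [302.0, 252.0, 402.0, 308.0] 2491
top ['color', 'intrinsics', 'world_from_camera', 'shot'] [[483.51622194450243, 0.0, 280.15938283365], [0.0, 483.51622194450243, 214.53026313714804], [0.0, 0.0, 1.0]] [[-0.001, 0.999, -0.038, 0.47], [-1.0, 0.0, 0.015, -0.074], [0.015, 0.038, 0.999, 1.195], [0.0, 0.0, 0.0, 1.0]]
top bottle 0.59 [271.0, 149.0, 283.0, 164.0] 168
top bottle 0.57 [289.0, 176.0, 308.0, 199.0] 355
top cap 0.84 [362.0, 224.0, 384.0, 246.0] 413
top cap 0.69 [395.0, 137.0, 451.0, 169.0] 1005
top cap 0.47 [344.0, 194.0, 359.0, 208.0] 196
top cap 0.31 [289.0, 176.0, 309.0, 198.0] 375
top pad 0.7 [155.0, 186.0, 180.0, 204.0] 327
top caddy 0.59 [204.0, 173.0, 226.0, 195.0] 384
top caddy 0.58 [148.0, 166.0, 234.0, 212.0] 1363
top caddy 0.51 [287.0, 177.0, 310.0, 198.0] 357
```

View pics/scene0.png

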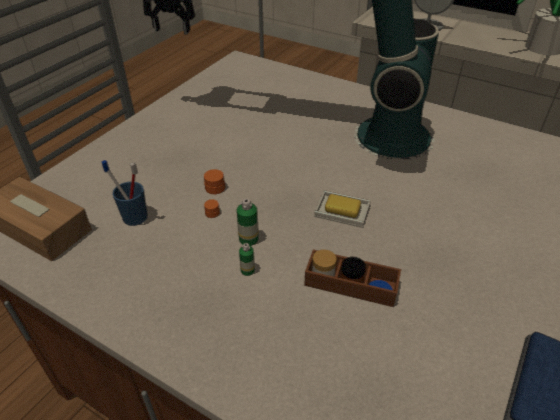

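View pics/top0.png

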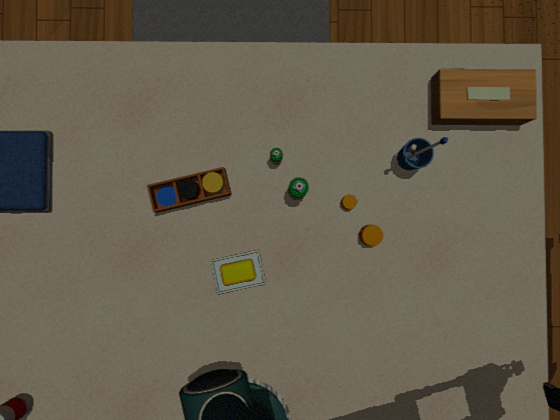

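The scene view shows two green bottles: the large one at (247,222) and the small one at (246,259). It also shows two orange caps: large at (214,181), small at (211,209). In the top view these are bottles at (298,188) and (276,156), and caps at (372,236) and (349,202). The empty cell with the blue pad is at (166,197) in the top view. Cap sizes: about 22 px is roughly 53 mm and about 15 px is roughly 36 mm, so the small cap looks like the one meant. I'll fit the sizes from both views.

```bash
cat >> h.py <<'E'
from scipy.optimize import least_squares
A=np.linspace(0,2*np.pi,32,endpoint=False); D=np.c_[np.cos(A),np.sin(A)]
def support(uv): return (np.asarray(uv)@D.T).max(0)
def supm(mask): 
    v,u=np.nonzero(mask); return support(np.c_[u,v])+0.5*np.maximum(abs(D[:,0]),abs(D[:,1]))
t=np.linspace(0,2*np.pi,48,endpoint=False)
def rev(prof): return np.vstack([np.c_[r*np.cos(t),r*np.sin(t),0*t+z] for r,z in prof])
CAP=rev([(.018,0),(.018,.03)]); BOT=rev([(.023,0),(.023,.094),(.010,.1),(.010,.118)]); NECK=rev([(.010,.1),(.010,.118)])
CAD=np.array([[a*.033,b*.094,c*.045] for a in(-1,1) for b in(-1,1) for c in(0,1)])
def fit(views,model,x0,free="xyzs"):
    "views: [(picture,mask)]; params x,y,z,scale,yaw"
    S=[supm(m) for _,m in views]; p0=np.array([x0[0],x0[1],0,1,x0[2] if len(x0)>2 else 0.]); idx=["xyzsw".index(c) for c in free]
    def pts(q):
        p=p0.copy(); p[idx]=q; c,s=np.cos(p[4]),np.sin(p[4])
        return p,(model*p[3])@np.array([[c,s,0],[-s,c,0],[0,0,1]])+p[:3]
    def f(q):
        W=pts(q)[1]; return np.concatenate([support([proj(v,w) for w in W])-s for (v,_),s in zip(views,S)])
    r=least_squares(f,p0[idx],x_scale=.01,diff_step=1e-4,loss="soft_l1"); return pts(r.x)[0],np.sqrt((f(r.x)**2).mean())
def colmask(p,lo,hi,box,smin=110,vmin=30):
    h=cv2.cvtColor(p["color"],cv2.COLOR_RGB2HSV); m=cv2.inRange(h,(lo,smin,vmin),(hi,255,255)); o=np.zeros_like(m); l,t_,r,b=box; o[t_:b,l:r]=m[t_:b,l:r]
    n,L,st,_=cv2.connectedComponentsWithStats(o); return L==(1+np.argmax(st[1:,4]))
E
cat > m1.py <<'E'
from h import *
np.set_printoptions(precision=4,suppress=True)
s=read_camera("scene"); p=read_camera("top")
def bx(n,b):
    l,t,r,bo=b; return b
caps={"small":((198,198,226,220),(338,192,362,212)),"large":((198,166,232,197),(356,220,390,252))}
for k,(a,b) in caps.items():
    v=[(s,colmask(s,2,22,a)),(p,colmask(p,2,22,b))]
    x0=at_z(p,[(b[0]+b[2])/2,(b[1]+b[3])/2],.015)
    print("cap",k,[int(m.sum()) for _,m in v],*fit(v,CAP,x0))
ms=masks_of(s,"bottle"); mp=masks_of(p,"bottle")
for k,i,j in (("small",0,0),("large",1,1)):
    cs={"small":((246,259),(276,156)),"large":((247,222),(298,188))}[k]
    pick=lambda M,c: min(M,key=lambda m:np.hypot((m["bbox"][0]+m["bbox"][2])/2-c[0],(m["bbox"][1]+m["bbox"][3])/2-c[1]))
    v=[(s,pick(ms,cs[0])["mask"]),(p,pick(mp,cs[1])["mask"])]
    print("bottle",k,*fit(v,BOT,at_z(p,cs[1],.06)), "s=1:",*fit(v,BOT,at_z(p,cs[1],.06),"xyz"))
g=lambda pic,pt:max((m for m in masks_of(pic,"caddy") if m["bbox"][2]-m["bbox"][0]>60),key=lambda m:m["score"])["mask"]
v=[(s,g(s,0)),(p,g(p,0))]
c0=at_z(p,[190,190],.04)
c=fit(v,CAD,[c0[0],c0[1],-.2],"xyzsw"); print("caddy zs",*c); c=fit(v,CAD,[c0[0],c0[1],-.2],"xyw"); print("caddy",*c)
w=c[0][4]
for sg in(1,-1):
    q=np.array([c[0][0]-np.sin(w)*.061*sg,c[0][1]+np.cos(w)*.061*sg,.005]); print("cell",sg,q,proj(s,q),proj(p,q))
for n,pic in(("s",s),("p",p)):
    m=masks_of(pic,"pad")[0]["mask"]; vv,u=np.nonzero(m); print("pad",n,u.mean(),vv.mean(),at_z(pic,[u.mean(),vv.mean()],.005))
for o in("tumbler","soap_dish"):
    m=masks_of(p,o); print(o,[(x["score"],x["bbox"]) for x in m[:1]], at_z(p,[(m[0]["bbox"][0]+m[0]["bbox"][2])/2,(m[0]["bbox"][1]+m[0]["bbox"][3])/2],.03))
a=cv2.resize(s["color"][160:310,190:410],None,fx=3.6,fy=3.6,interpolation=cv2.INTER_CUBIC); cv2.imwrite("pics/c1.png",a[...,::-1])
E
python3 m1.py
```

```text
cap small [246, 199] [ 0.5456 -0.258  -0.0002  1.0128  0.015 ] 0.30630142717636455
cap large [453, 423] [ 0.464  -0.3106 -0.001   1.4481  0.015 ] 0.2732371628484104
bottle small [ 0.6548 -0.0795 -0.0017  0.6929  0.06  ] 0.5065248063025147 s=1: [ 0.6523 -0.0819 -0.0416  1.      0.06  ] 5.70581403510143
bottle large [ 0.5748 -0.1309  0.0004  0.9864  0.06  ] 0.6162557211493874 s=1: [ 0.5747 -0.1309 -0.0005  1.      0.06  ] 0.6486209275286857
caddy zs [0.5741 0.1289 0.0005 0.9931 0.2335] 0.7098758218948774
caddy [0.5741 0.1288 0.     1.     0.2342] 0.7524119773627269
cell 1 [0.5599 0.1881 0.005 ] [378.8685 289.3399] [166.4887 196.2058]
cell -1 [0.5882 0.0694 0.005 ] [321.9626 275.6106] [214.8958 184.7737]
pad s 381.24183006535947 283.96078431372547 [0.544  0.1868 0.005 ]
pad p 166.79552715654953 195.82428115015975 [0.5609 0.1874 0.005 ]
tumbler [(0.68, [396.0, 136.9, 449.9, 168.4])] [ 0.6647 -0.4388  0.03  ]
soap_dish [(0.72, [211.3, 250.0, 262.5, 290.7])] [0.3799 0.0128 0.03  ]
```

View pics/c1.png

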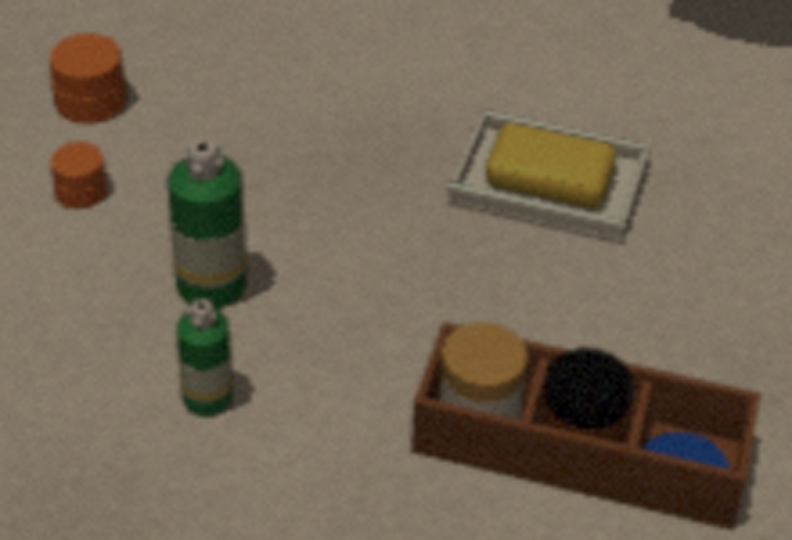

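The close crop confirms the choices. The fitted scale is 1.01 for the small cap (36 mm) and 0.99 for the large bottle, so those two are the targets. The large cap (scale 1.45) and the small bottle (scale 0.69) are look-alikes. The bottle is at (0.575, -0.131), the cap at (0.546, -0.258) and the empty cell at (0.560, 0.188), all with their bases at z≈0.

```bash
cat >> h.py <<'E'
from scipy.spatial.transform import Rotation as Ro
def plan(x,y,z,yaw,N):
    "constant row repeated N times, shift first (old axes) then turn; yaw = world angle of tool y, deg"
    s=status.read_state(); R=Ro.from_rotvec(s["tcp_rot"]).as_matrix()
    yv=np.array([np.cos(np.radians(yaw)),np.sin(np.radians(yaw)),0]); zv=np.array([0,0,-1.])
    Rt=np.c_[np.cross(yv,zv),yv,zv]; w=Ro.from_matrix(R.T@Rt).as_rotvec()/N
    M=sum(Ro.from_rotvec(w*k).as_matrix() for k in range(N))
    tt=np.linalg.solve(M,R.T@(np.array([x,y,z])-s["tool_pos"]))
    print(N,"x turn",np.degrees(w).round(2),"shift",tt.round(4)," now",s["tool_pos"].round(4),"yaw",np.degrees(np.arctan2(R[1,1],R[0,1])).round(2),"t",s["time"],"F",s["wrist_force"].round(1),"w",round(s["width"],3))
E
python3 -c "
from h import *
plan(.5748,-.1309,.231,-12.8,24)"
```

```text
24 x turn [ 0.    0.   -2.57] shift [ 0.0282 -0.0038  0.    ]  now [ 0.1812 -0.6502  0.2313] yaw -74.43 t 1.0 F [-0.4 -0.2  0.7] w 1.0
```

Request:
drive_tool(rows=[[0, 0, -2.57, 0.028, -0.004, 0, 1], [0, 0, -2.57, 0.028, -0.004, 0, 1], [0, 0, -2.57, 0.028, -0.004, 0, 1], [0, 0, -2.57, 0.028, -0.004, 0, 1], [0, 0, -2.57, 0.028, -0.004, 0, 1], [0, 0, -2.57, 0.028, -0.004, 0, 1], [0, 0, -2.57, 0.028, -0.004, 0, 1], [0, 0, -2.57, 0.028, -0.004, 0, 1]])

```text
time: 1.67
tool_pos: [0.3718, -0.5279, 0.2313]
tcp_rot: [2.985, 0.977, 0.0]
wrist_force: [1.6, -0.3, -0.7]
width: 1.007
grip_force: 0.0
```

Request:
drive_tool(rows=[[0, 0, -2.57, 0.028, -0.004, 0, 1], [0, 0, -2.57, 0.028, -0.004, 0, 1], [0, 0, -2.57, 0.028, -0.004, 0, 1], [0, 0, -2.57, 0.028, -0.004, 0, 1], [0, 0, -2.57, 0.028, -0.004, 0, 1], [0, 0, -2.57, 0.028, -0.004, 0, 1], [0, 0, -2.57, 0.028, -0.004, 0, 1], [0, 0, -2.57, 0.028, -0.004, 0, 1]])

```text
time: 2.33
tool_pos: [0.5061, -0.3471, 0.2314]
tcp_rot: [2.763, 1.495, 0.0]
wrist_force: [-0.1, -0.7, -0.0]
width: 1.002
grip_force: 0.0
```

Request:
drive_tool(rows=[[0, 0, -2.57, 0.028, -0.004, 0, 1], [0, 0, -2.57, 0.028, -0.004, 0, 1], [0, 0, -2.57, 0.028, -0.004, 0, 1], [0, 0, -2.57, 0.028, -0.004, 0, 1], [0, 0, -2.57, 0.028, -0.004, 0, 1], [0, 0, -2.57, 0.028, -0.004, 0, 1], [0, 0, -2.57, 0.028, -0.004, 0, 1], [0, 0, -2.57, 0.028, -0.004, 0, 1]])

```text
time: 3.0
tool_pos: [0.5683, -0.1307, 0.2314]
tcp_rot: [2.452, 1.964, 0.001]
wrist_force: [0.3, 0.4, 0.3]
width: 1.0
grip_force: 0.0
```

Request:
drive_tool(rows=[[0, 0, 0, 0, 0, 0, 1], [0, 0, 0, 0, 0, 0, 1]])

```text
time: 3.17
tool_pos: [0.5682, -0.1307, 0.2314]
tcp_rot: [2.452, 1.964, -0.0]
wrist_force: [0.5, -0.4, 0.1]
width: 1.002
grip_force: 0.0
```

```bash
python3 -c "
from h import *
plan(.5748,-.1309,.175,-12.8,2)"
```

```text
2 x turn [0.  0.  0.1] shift [0.0006 0.0032 0.0282]  now [ 0.5682 -0.1307  0.2314] yaw -12.6 t 3.1667 F [ 0.5 -0.4  0.1] w 1.002
```

Request:
drive_tool(rows=[[0, 0, 0, 0.0012, 0.0065, 0.02, 1], [0, 0, 0, 0, 0, 0.03, 1], [0, 0, 0, 0, 0, 0.03, 1], [0, 0, 0, 0, 0, 0.03, 1], [0, 0, 0, 0, 0, 0.03, 1], [0, 0, 0, 0, 0, 0.025, 1], [0, 0, 0, 0, 0, 0.011, 1], [0, 0, 0, 0, 0, 0, 1]])

```text
time: 3.83
tool_pos: [0.5717, -0.1327, 0.0518]
tcp_rot: [-2.452, -1.956, 0.006]
wrist_force: [0.3, 0.1, -1.0]
width: 0.999
grip_force: 0.0
```

Request:
drive_tool(rows=[[0, 0, 0, 0, 0, 0, 0.3], [0, 0, 0, 0, 0, 0, 0.3], [0, 0, 0, 0, 0, 0, 0.3], [0, 0, 0, 0, 0, 0, 0.3], [0, 0, 0, 0, 0, 0, 0.3], [0, 0, 0, 0, 0, 0, 0.3], [0, 0, 0, 0, 0, 0, 0.3], [0, 0, 0, 0, 0, 0, 0.3]], force=40)

```text
time: 4.5
tool_pos: [0.576, -0.1328, 0.0579]
tcp_rot: [2.452, 1.96, 0.003]
wrist_force: [-1.7, 0.0, 5.0]
width: 0.532
grip_force: 40.5
```

Request:
drive_tool(rows=[[0, 0, 0, 0, 0, 0, 0.3], [0, 0, 0, 0, 0, -0.005, 0.3], [0, 0, 0, 0, 0, -0.015, 0.3], [0, 0, 0, 0, 0, -0.02, 0.3], [0, 0, 0, 0, 0, -0.02, 0.3], [0, 0, 0, 0, 0, -0.02, 0.3], [0, 0, 0, 0, 0, 0, 0.3], [0, 0, 0, 0, 0, 0, 0.3]])

```text
time: 5.17
tool_pos: [0.5759, -0.1326, 0.137]
tcp_rot: [2.452, 1.959, 0.004]
wrist_force: [0.1, -0.0, -3.0]
width: 0.528
grip_force: 41.3
```

Run:
```python
from h import *
np.set_printoptions(precision=4,suppress=True)
s=read_camera("scene"); p=read_camera("top"); save(s,"s2")
for n,pic in(("s",s),("p",p)):
    for m in masks_of(pic,"bottle"): print(n,round(m["score"],2),m["bbox"])
plan(.5599,.1881,.14,13.4,16)
a=cv2.resize(s["color"][100:300,150:420],None,fx=2.9,fy=2.9); cv2.imwrite("pics/c2.png",a[...,::-1])
```

```text
s 0.72 [239.5, 243.3, 254.5, 276.6]
s 0.66 [237.2, 170.7, 258.0, 216.1]
16 x turn [-0.01 -0.   -1.63] shift [ 0.0202 -0.001  -0.0004]  now [ 0.5732 -0.132   0.1333] yaw -12.75 t 5.3667 F [ 0.3 -1.1 -2.1] w 0.527
```

View pics/c2.png

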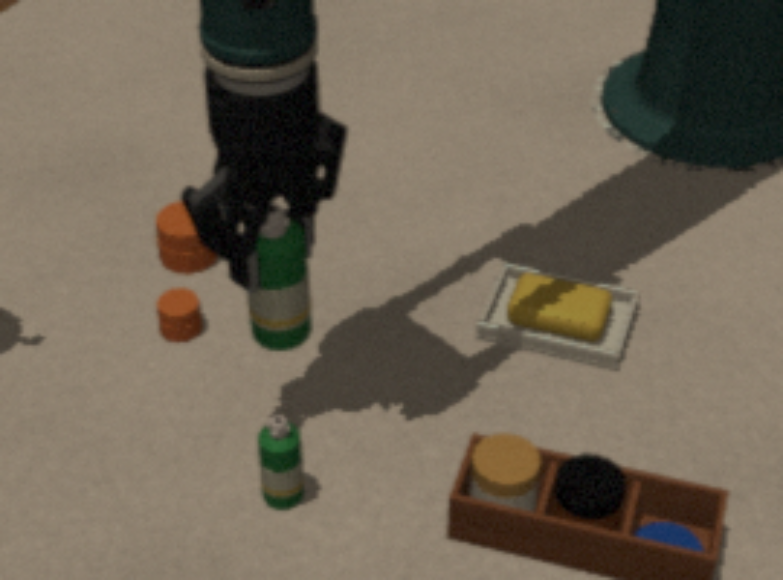

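Request:
drive_tool(rows=[[0, 0, -1.63, 0.02, -0.001, -0.006, 0.3], [0, 0, -1.63, 0.02, -0.001, -0.006, 0.3], [0, 0, -1.63, 0.02, -0.001, -0.006, 0.3], [0, 0, -1.63, 0.02, -0.001, -0.006, 0.3], [0, 0, -1.63, 0.02, -0.001, -0.006, 0.3], [0, 0, -1.63, 0.02, -0.001, -0.002, 0.3], [0, 0, -1.63, 0.02, -0.001, 0, 0.3], [0, 0, -1.63, 0.02, -0.001, 0, 0.3]])

```text
time: 6.03
tool_pos: [0.5855, 0.028, 0.1659]
tcp_rot: [-2.213, -2.228, 0.002]
wrist_force: [-0.1, -0.1, -2.9]
width: 0.53
grip_force: 41.2
```

Request:
drive_tool(rows=[[0, 0, -1.63, 0.02, -0.001, 0, 0.3], [0, 0, -1.63, 0.02, -0.001, 0, 0.3], [0, 0, -1.63, 0.02, -0.001, 0, 0.3], [0, 0, -1.63, 0.02, -0.001, 0, 0.3], [0, 0, -1.63, 0.02, -0.001, 0, 0.3], [0, 0, -1.63, 0.02, -0.001, 0, 0.3], [0, 0, -1.63, 0.02, -0.001, 0, 0.3], [0, 0, -1.63, 0.02, -0.001, 0, 0.3]])

```text
time: 6.7
tool_pos: [0.5604, 0.1857, 0.1654]
tcp_rot: [-1.946, -2.464, 0.004]
wrist_force: [-0.2, 0.6, -1.7]
width: 0.526
grip_force: 41.2
```

Request:
drive_tool(rows=[[0, 0, 0, 0, 0, 0, 0.3], [0, 0, 0, 0, 0, 0, 0.3], [0, 0, 0, 0, 0, 0, 0.3], [0, 0, 0, 0, 0, 0, 0.3]])

```text
time: 7.03
tool_pos: [0.5614, 0.1842, 0.1665]
tcp_rot: [-1.949, -2.463, 0.002]
wrist_force: [0.2, 0.3, -1.8]
width: 0.531
grip_force: 41.2
```

Run:
```python
from h import *
np.set_printoptions(precision=4,suppress=True)
plan(.5603,.1873,.165,13.4,1)
s=read_camera("scene"); p=read_camera("top")
plan(.5603,.1873,.165,13.4,1)
big=[]
for n,pic in(("s",s),("p",p)):
    for m in masks_of(pic,"bottle"): print(n,round(m["score"],2),m["bbox"])
cand=[m for m in masks_of(s,"bottle") if m["bbox"][0]>290]
if cand:
  m=cand[0]["mask"]; 
  for xy in ((.5603,.1873),):
    for off in ((0,0),):
      B=BOT+np.r_[xy,.107]; uv=np.array([proj(s,b) for b in B]); print("pred bbox",uv.min(0),uv.max(0))
  print(fit([(s,m)],BOT,[.56,.1873],"xyz"))
cv2.imwrite("pics/c3.png",np.hstack([cv2.resize(s["color"][130:330,290:430],None,fx=2.8,fy=2.8),cv2.resize(p["color"][110:250,120:258],None,fx=2.8,fy=4)])[...,::-1])
```

```text
1 x turn [-0.07  0.02 -0.11] shift [ 0.0033 -0.0004  0.0015]  now [0.5614 0.1842 0.1665] yaw 13.29 t 7.0333 F [ 0.2  0.3 -1.8] w 0.531
1 x turn [-0.03  0.01 -0.14] shift [ 0.0034 -0.0006  0.0019]  now [0.5617 0.1841 0.1669] yaw 13.26 t 7.1333 F [ 0.1  0.7 -2.3] w 0.531
s 0.83 [376.3, 218.9, 405.8, 261.7]
s 0.79 [241.7, 241.4, 250.9, 277.1]
p 0.63 [269.0, 145.4, 283.6, 163.0]
p 0.51 [157.2, 182.8, 167.4, 200.7]
pred bbox [373.3984 207.4915] [405.5283 264.9826]
(array([0.5017, 0.1735, 0.0468, 1.    , 0.    ]), np.float64(1.811221967645998))
```

View pics/c3.png

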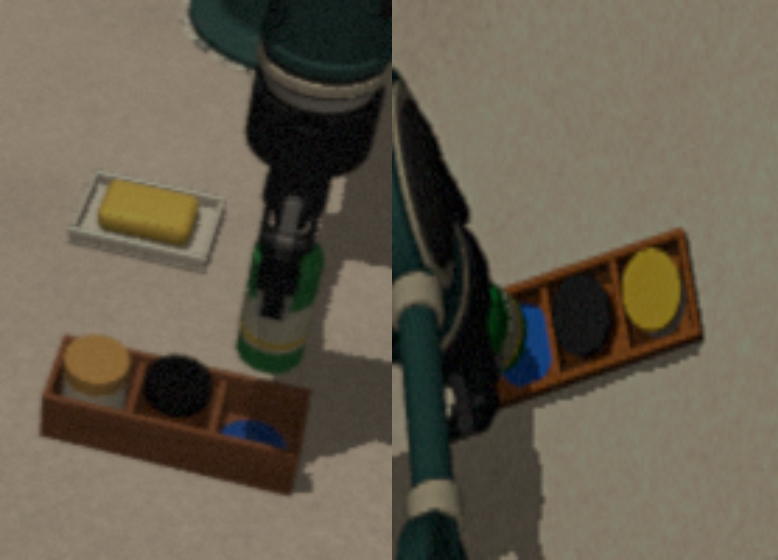

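Request:
drive_tool(rows=[[0, 0, 0, 0.0033, -0.0005, 0, 0.3], [0, 0, 0, 0, 0, 0.01, 0.3], [0, 0, 0, 0, 0, 0.016, 0.3], [0, 0, 0, 0, 0, 0.016, 0.3], [0, 0, 0, 0, 0, 0.016, 0.3], [0, 0, 0, 0, 0, 0.016, 0.3], [0, 0, 0, 0, 0, 0.014, 0.3], [0, 0, 0, 0, 0, 0.005, 0.3]])

```text
time: 7.95
tool_pos: [0.5582, 0.1876, 0.071]
tcp_rot: [-1.947, -2.462, 0.006]
wrist_force: [-0.9, 0.2, -1.9]
width: 0.528
grip_force: 41.3
```

Request:
drive_tool(rows=[[0, 0, 0, 0, 0, 0, 0.3], [0, 0, 0, 0, 0, 0.001, 0.3], [0, 0, 0, 0, 0, 0.002, 0.3], [0, 0, 0, 0, 0, 0.002, 0.3]])

```text
time: 8.28
tool_pos: [0.5615, 0.1885, 0.0705]
tcp_rot: [1.948, 2.463, 0.003]
wrist_force: [0.2, 0.6, -3.2]
width: 0.528
grip_force: 41.3
```

Request:
drive_tool(rows=[[0, 0, 0, 0, 0, 0.002, 0.3], [0, 0, 0, 0, 0, 0.001, 0.3], [0, 0, 0, 0, 0, 0.001, 0.3], [0, 0, 0, 0, 0, 0, 0.3]])

```text
time: 8.62
tool_pos: [0.5603, 0.1881, 0.0652]
tcp_rot: [-1.948, -2.464, 0.0]
wrist_force: [0.7, 0.0, -1.7]
width: 0.531
grip_force: 41.3
```

Request:
drive_tool(rows=[[0, 0, 0, 0, 0, 0.001, 0.3], [0, 0, 0, 0, 0, 0.001, 0.3], [0, 0, 0, 0, 0, 0, 0.3]])

```text
time: 8.87
tool_pos: [0.5603, 0.1881, 0.0631]
tcp_rot: [-1.948, -2.464, 0.0]
wrist_force: [0.1, 0.6, -1.2]
width: 0.532
grip_force: 41.2
```

Request:
drive_tool(rows=[[0, 0, 0, 0, 0, 0.001, 0.3], [0, 0, 0, 0, 0, 0.001, 0.3], [0, 0, 0, 0, 0, 0, 0.3]])

```text
time: 9.12
tool_pos: [0.5604, 0.1882, 0.0629]
tcp_rot: [-1.948, -2.464, 0.0]
wrist_force: [-3.8, -1.1, 8.7]
width: 0.529
grip_force: 42.4
```

Request:
drive_tool(rows=[[0, 0, 0, 0, 0, -0.001, 0.3], [0, 0, 0, 0, 0, 0, 0.6], [0, 0, 0, 0, 0, 0, 0.75], [0, 0, 0, 0, 0, 0, 0.9], [0, 0, 0, 0, 0, 0, 1], [0, 0, 0, 0, 0, 0, 1], [0, 0, 0, 0, 0, 0, 1]])

```text
time: 9.7
tool_pos: [0.5604, 0.1881, 0.0622]
tcp_rot: [-1.949, -2.464, 0.0]
wrist_force: [0.3, -0.2, -0.8]
width: 1.002
grip_force: 0.0
```

Request:
drive_tool(rows=[[0, 0, 0, 0, 0, -0.01, 1], [0, 0, 0, 0, 0, -0.02, 1], [0, 0, 0, 0, 0, -0.03, 1], [0, 0, 0, 0, 0, -0.03, 1], [0, 0, 0, 0, 0, -0.03, 1], [0, 0, 0, 0, 0, -0.02, 1], [0, 0, 0, 0, 0, 0, 1]])

```text
time: 10.28
tool_pos: [0.5641, 0.1892, 0.2097]
tcp_rot: [1.944, 2.459, 0.014]
wrist_force: [0.9, 0.1, 1.5]
width: 0.998
grip_force: 0.0
```

```bash
python3 -c "
from h import *
plan(.5456,-.258,.2,-25.3,20)"
```

```text
20 x turn [ 0.03 -0.01  1.93] shift [-0.0228  0.0011  0.0005]  now [0.5641 0.1892 0.2097] yaw 13.34 t 10.2833 F [0.9 0.1 1.5] w 0.998
```

Request:
drive_tool(rows=[[0, 0, 1.93, -0.0228, 0.001, 0, 1], [0, 0, 1.93, -0.0228, 0.001, 0, 1], [0, 0, 1.93, -0.0228, 0.001, 0, 1], [0, 0, 1.93, -0.0228, 0.001, 0, 1], [0, 0, 1.93, -0.0228, 0.001, 0, 1], [0, 0, 1.93, -0.0228, 0.001, 0, 1], [0, 0, 1.93, -0.0228, 0.001, 0, 1], [0, 0, 1.93, -0.0228, 0.001, 0, 1]])

```text
time: 10.95
tool_pos: [0.5889, 0.0073, 0.202]
tcp_rot: [-2.263, -2.178, 0.001]
wrist_force: [0.6, -0.7, 0.1]
width: 0.998
grip_force: 0.0
```

Request:
drive_tool(rows=[[0, 0, 1.93, -0.0228, 0.001, 0, 1], [0, 0, 1.93, -0.0228, 0.001, 0, 1], [0, 0, 1.93, -0.0228, 0.001, 0, 1], [0, 0, 1.93, -0.0228, 0.001, 0, 1], [0, 0, 1.93, -0.0228, 0.001, 0, 1], [0, 0, 1.93, -0.0228, 0.001, 0, 1], [0, 0, 1.93, -0.0228, 0.001, 0, 1], [0, 0, 1.93, -0.0228, 0.001, 0, 1]])

```text
time: 11.62
tool_pos: [0.5685, -0.1735, 0.202]
tcp_rot: [-2.535, -1.854, 0.0]
wrist_force: [0.4, 0.3, 0.6]
width: 0.998
grip_force: 0.0
```

Request:
drive_tool(rows=[[0, 0, 1.93, -0.0228, 0.001, 0, 1], [0, 0, 1.93, -0.0228, 0.001, 0, 1], [0, 0, 1.93, -0.0228, 0.001, 0, 1], [0, 0, 1.93, -0.0228, 0.001, 0, 1], [0, 0, 0, 0, 0, 0, 1], [0, 0, 0, 0, 0, 0, 1], [0, 0, 0, 0, 0, 0, 1]])

```text
time: 12.2
tool_pos: [0.5408, -0.2589, 0.2021]
tcp_rot: [-2.653, -1.681, -0.0]
wrist_force: [-0.9, -0.2, 0.8]
width: 0.999
grip_force: 0.0
```

```bash
cat > m2.py <<'E'
from h import *
np.set_printoptions(precision=4,suppress=True)
s=read_camera("scene"); p=read_camera("top")
ms=[m for m in masks_of(s,"bottle") if m["bbox"][0]>290]; mp=[m for m in masks_of(p,"bottle") if m["bbox"][2]<215]
print([ (m["score"],m["bbox"]) for m in ms+mp])
B=BOT+np.array([.5604,.1881,.005]); 
for q in(s,p): uv=np.array([proj(q,b) for b in B]); print("pred",uv.min(0),uv.max(0))
g=lambda q,b:colmask(q,40,85,b,80)
v=[(s,ms[0]["mask"]),(p,mp[0]["mask"])] if ms and mp else None
if v: print("bottle",*fit(v,BOT,[.56,.188],"xyz"))
# white neck
for q in(s,p):
    uv=np.array([proj(q,b) for b in NECK+np.array([.5604,.1881,.005])]); print("neck pred",uv.mean(0))
cv2.imwrite("pics/c4.png",np.hstack([cv2.resize(s["color"][200:320,295:415],None,fx=3.3,fy=3.3,interpolation=2),cv2.resize(p["color"][130:250,120:240],None,fx=3.3,fy=3.3,interpolation=2)])[...,::-1])
plan(.5456,-.258,.2,-25.3,1)
E
python3 m2.py
```

```text
[(0.62, [368.5, 250.0, 398.5, 287.6]), (0.97, [146.7, 181.6, 173.8, 204.0])]
pred [367.6255 246.8443] [397.084  298.3705]
pred [147.1709 182.7216] [175.8809 205.3498]
bottle [0.558  0.1887 0.0073 1.     0.    ] 2.813053687407357
neck pred [386.232  253.8057]
neck pred [155.7553 192.2872]
1 x turn [-0.01 -0.01  0.11] shift [0.0022 0.0038 0.0022]  now [ 0.5412 -0.2584  0.2022] yaw -25.19 t 12.4 F [-0.4  0.2 -0.5] w 1.0
```

View pics/c4.png

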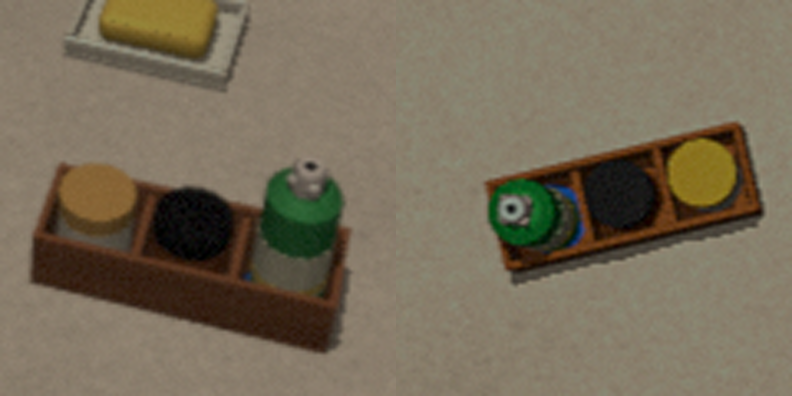

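The bottle now stands upright in the pad cell, with its neck hole at about (388,250) in scene and (155,193) in top. I'll triangulate the neck top precisely.

Run:
```python
from h import *
np.set_printoptions(precision=4,suppress=True)
s=read_camera("scene"); p=read_camera("top")
R=[]
for n,q,b in(("s",s,(374,240,400,262)),("p",p,(146,182,166,202))):
    h=cv2.cvtColor(q["color"],cv2.COLOR_RGB2HSV).astype(float); l,t_,r,bo=b
    c=h[t_:bo,l:r]; w=((c[...,1]<75)&(c[...,2]>110)).astype(np.uint8)
    num,L,st,ce=cv2.connectedComponentsWithStats(w); k=1+np.argmax(st[1:,4]); 
    f=(L==k); full=np.zeros(h.shape[:2],bool); full[t_:bo,l:r]=f
    print(n,st[k],"pred neck bbox",[f(0) if 0 else None for f in ()], end=" ")
    uv=np.array([proj(q,x) for x in NECK+np.array([.5604,.1881,.005])]); print(uv.min(0),uv.max(0),"meas",st[k,:2]+[l,t_]-.5,st[k,:2]+st[k,2:4]+[l,t_]-.5)
    V=cv2.cvtColor(q["color"],cv2.COLOR_RGB2GRAY).astype(float)
    e=proj(q,[.5604,.1881,.123]); print("top pred",e)
    yy,xx=np.mgrid[-4:5,-4:5]; u0,v0=np.round(e).astype(int); pt=V[v0-4:v0+5,u0-4:u0+5]; print(pt.astype(int))
    R.append(full)
```

```text
s [  0   0  26  22 351] pred neck bbox [] [380.3685 246.8443] [392.1694 260.7984] meas [373.5 239.5] [399.5 261.5]
top pred [386.8911 250.6199]
[[127 130 128 130 132 131 126 127 126]
 [125 119 116 130 131 131 130 130 135]
 [119 108 121 125 101  66  72 100 128]
 [102  99 120 122  81  42  32  63 107]
 [ 76  83 103 132 120  90  73  98 128]
 [ 88  89 103 122 134 131 127 129 130]
 [115 104  97 107 118 123 125 121 114]
 [121 117  91  94 101 105 107 103  96]
 [ 89  94  89  90  91  91 100 100  91]]
p [ 0  0 10 20 54] pred neck bbox [] [150.2476 187.4465] [161.1872 197.0553] meas [145.5 181.5] [155.5 201.5]
top pred [154.7798 191.9482]
[[ 53  61  58  62  76  74  69  78  72]
 [ 77 100  98  93 103  97  78  86  95]
 [ 73 116 138 146 145 140 114  86  99]
 [ 96 139 147 139 130 146 137 109  85]
 [102 137 100  41  58 112 140 115  70]
 [114 139  94  25  32  97 143 120  70]
 [105 148 128  78  79 126 145 108  64]
 [ 97 127 147 148 145 143 122  74  58]
 [ 85  94 106 124 131 106  75  87 114]]
```

Request:
drive_tool(rows=[[0, 0, 0, 0.0025, 0.004, 0.01, 1], [0, 0, 0, 0, 0, 0.03, 1], [0, 0, 0, 0, 0, 0.03, 1], [0, 0, 0, 0, 0, 0.03, 1], [0, 0, 0, 0, 0, 0.03, 1], [0, 0, 0, 0, 0, 0.02, 1], [0, 0, 0, 0, 0, 0, 1], [0, 0, 0, 0, 0, 0, 1]])

```text
time: 13.17
tool_pos: [0.5444, -0.2578, 0.0503]
tcp_rot: [-2.65, -1.68, 0.003]
wrist_force: [-0.5, 0.3, 0.2]
width: 1.001
grip_force: 0.0
```

Request:
drive_tool(rows=[[0, 0, 0, 0, 0.001, 0.015, 1], [0, 0, 0, 0, 0, 0.015, 1], [0, 0, 0, 0, 0, 0.012, 1], [0, 0, 0, 0, 0, 0.006, 1], [0, 0, 0, 0, 0, 0, 1], [0, 0, 0, 0, 0, 0, 1], [0, 0, 0, 0, 0, 0, 1], [0, 0, 0, 0, 0, 0, 1]])

```text
time: 13.83
tool_pos: [0.5474, -0.2597, 0.0055]
tcp_rot: [2.652, 1.681, 0.002]
wrist_force: [0.0, -0.6, -0.6]
width: 1.0
grip_force: 0.0
```

```bash
python3 -c "
from h import *
plan(.5465,-.258,.002,-25.3,1)"
```

```text
1 x turn [0.12 0.01 0.03] shift [ 0.0011 -0.0015  0.0035]  now [ 0.5474 -0.2597  0.0055] yaw -25.27 t 13.8333 F [ 0.  -0.6 -0.6] w 1.0
```

Request:
drive_tool(rows=[[0, 0, 0, 0.0005, 0, 0.002, 1], [0, 0, 0, 0, 0, 0, 0.3], [0, 0, 0, 0, 0, 0, 0.3], [0, 0, 0, 0, 0, 0, 0.3], [0, 0, 0, 0, 0, 0, 0.3], [0, 0, 0, 0, 0, 0, 0.3], [0, 0, 0, 0, 0, 0, 0.3], [0, 0, 0, 0, 0, 0, 0.3]], force=70)

```text
time: 14.5
tool_pos: [0.5471, -0.259, 0.0027]
tcp_rot: [2.653, 1.681, 0.001]
wrist_force: [0.3, 0.4, 2.3]
width: 0.404
grip_force: 70.0
```

Request:
drive_tool(rows=[[0, 0, 0, 0, 0, 0, 0.2], [0, 0, 0, 0, 0, 0, 0.2], [0, 0, 0, 0, 0, 0, 0.2], [0, 0, 0, 0, 0, 0, 0.2]])

```text
time: 14.83
tool_pos: [0.5472, -0.259, 0.0027]
tcp_rot: [2.653, 1.681, 0.001]
wrist_force: [0.7, -0.1, 4.5]
width: 0.403
grip_force: 70.1
```

Request:
drive_tool(rows=[[0, 0, 0, 0, 0, -0.01, 0.2], [0, 0, 0, 0, 0, -0.02, 0.2], [0, 0, 0, 0, 0, -0.03, 0.2], [0, 0, 0, 0, 0, -0.03, 0.2], [0, 0, 0, 0, 0, -0.03, 0.2], [0, 0, 0, 0, 0, -0.03, 0.2], [0, 0, 0, 0, 0, -0.02, 0.2], [0, 0, 0, 0, 0, 0, 0.2]])

```text
time: 15.5
tool_pos: [0.5495, -0.2602, 0.1785]
tcp_rot: [2.647, 1.678, 0.007]
wrist_force: [1.3, -1.1, 0.4]
width: 0.404
grip_force: 69.8
```

Request:
drive_tool(rows=[[0, 0, 0, 0, 0, 0, 0.2], [0, 0, 0, 0, 0, 0, 0.2], [0, 0, 0, 0, 0, 0, 0.2], [0, 0, 0, 0, 0, 0, 0.2]])

```text
time: 15.83
tool_pos: [0.5453, -0.258, 0.1699]
tcp_rot: [-2.65, -1.68, 0.003]
wrist_force: [0.7, -0.8, -0.0]
width: 0.406
grip_force: 69.8
```

```bash
python3 -c "
from h import *
plan(.5598,.1895,.175,13.4,22)"
```

```text
22 x turn [-0.01 -0.   -1.76] shift [ 0.0207 -0.0018 -0.0002]  now [ 0.5453 -0.258   0.1699] yaw -25.27 t 15.8333 F [ 0.7 -0.8 -0. ] w 0.406
```

Request:
drive_tool(rows=[[0, 0, -1.76, 0.0207, -0.0018, 0, 0.2], [0, 0, -1.76, 0.0207, -0.0018, 0, 0.2], [0, 0, -1.76, 0.0207, -0.0018, 0, 0.2], [0, 0, -1.76, 0.0207, -0.0018, 0, 0.2], [0, 0, -1.76, 0.0207, -0.0018, 0, 0.2], [0, 0, -1.76, 0.0207, -0.0018, 0, 0.2], [0, 0, -1.76, 0.0207, -0.0018, 0, 0.2], [0, 0, -1.76, 0.0207, -0.0018, 0, 0.2]])

```text
time: 16.5
tool_pos: [0.5866, -0.0968, 0.1706]
tcp_rot: [-2.424, -1.995, 0.003]
wrist_force: [-0.0, 0.0, 0.0]
width: 0.4
grip_force: 69.8
```

Request:
drive_tool(rows=[[0, 0, -1.76, 0.0207, -0.0018, 0, 0.2], [0, 0, -1.76, 0.0207, -0.0018, 0, 0.2], [0, 0, -1.76, 0.0207, -0.0018, 0, 0.2], [0, 0, -1.76, 0.0207, -0.0018, 0, 0.2], [0, 0, -1.76, 0.0207, -0.0018, 0, 0.2], [0, 0, -1.76, 0.0207, -0.0018, 0, 0.2], [0, 0, -1.76, 0.0207, -0.0018, 0, 0.2], [0, 0, -1.76, 0.0207, -0.0018, 0, 0.2]])

```text
time: 17.17
tool_pos: [0.5864, 0.0688, 0.1706]
tcp_rot: [-2.162, -2.277, 0.003]
wrist_force: [1.3, -0.4, -1.2]
width: 0.402
grip_force: 69.7
```

Request:
drive_tool(rows=[[0, 0, -1.76, 0.0207, -0.0018, 0, 0.2], [0, 0, -1.76, 0.0207, -0.0018, 0, 0.2], [0, 0, -1.76, 0.0207, -0.0018, 0, 0.2], [0, 0, -1.76, 0.0207, -0.0018, 0, 0.2], [0, 0, -1.76, 0.0207, -0.0018, 0, 0.2], [0, 0, -1.76, 0.0207, -0.0018, 0, 0.2], [0, 0, 0, 0, 0, 0, 0.2], [0, 0, 0, 0, 0, 0, 0.2]])

```text
time: 17.83
tool_pos: [0.5599, 0.1901, 0.1708]
tcp_rot: [-1.943, -2.467, 0.004]
wrist_force: [-0.0, 0.2, 0.6]
width: 0.405
grip_force: 69.7
```

Request:
drive_tool(rows=[[0, 0, 0, 0, 0, 0, 0.2], [0, 0, 0, 0, 0, 0, 0.2], [0, 0, 0, 0, 0, 0, 0.2], [0, 0, 0, 0, 0, 0, 0.2]])

```text
time: 18.17
tool_pos: [0.5612, 0.1887, 0.1722]
tcp_rot: [1.948, 2.465, -0.0]
wrist_force: [0.2, 0.6, 0.3]
width: 0.404
grip_force: 69.7
```

```bash
python3 -c "
from h import *
plan(.5598,.1895,.135,13.4,1)
s=read_camera('scene'); p=read_camera('top')
plan(.5598,.1895,.135,13.4,1)
for n,q,b in(('s',s,(360,170,420,270)),('p',p,(110,150,200,240))):
    try:
        m=colmask(q,2,22,b,140); v,u=np.nonzero(m); print(n,m.sum(),u.min(),u.max(),v.min(),v.max())
    except Exception as e: print(n,e)
    T=status.read_state()['tool_pos']
    uv=np.array([proj(q,c) for c in CAP+T-[0,0,.0027]]); print('pred',uv.min(0),uv.max(0))
cv2.imwrite('pics/c5.png',np.hstack([cv2.resize(s['color'][180:300,320:440],None,fx=3.3,fy=3.3,interpolation=2),cv2.resize(p['color'][130:250,110:230],None,fx=3.3,fy=3.3,interpolation=2)])[...,::-1])
"
```

```text
1 x turn [-0.01  0.01 -0.02] shift [ 0.0011 -0.0011  0.0372]  now [0.5612 0.1887 0.1722] yaw 13.38 t 18.1667 F [0.2 0.6 0.3] w 0.404
1 x turn [ 0.    0.   -0.01] shift [ 0.0009 -0.0012  0.0373]  now [0.5612 0.1889 0.1723] yaw 13.39 t 18.2667 F [ 0.  -0.3 -1. ] w 0.403
s 76 397 403 220 239
pred [380.93193454 215.4170365 ] [403.26623663 240.77908474]
p 509 150 199 173 211
pred [136.51006225 179.71156347] [157.5606159  198.21219895]
```

View pics/c5.png

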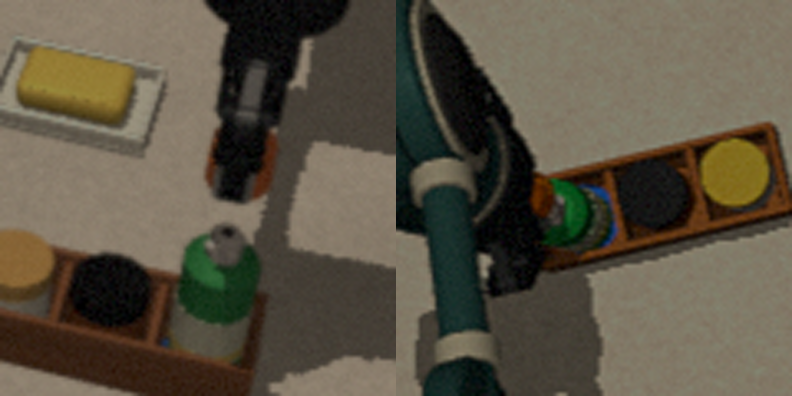

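The cap is held upright. In the scene view its edges run from column 382 to 403.5, within about 1 px of the prediction, with the neck straight below at (388,252). The TCP target of (0.5597, 0.1895) agrees with both views.

Request:
drive_tool(rows=[[0, 0, 0, 0.001, -0.0012, 0.005, 0.2], [0, 0, 0, 0, 0, 0.01, 0.2], [0, 0, 0, 0, 0, 0.01, 0.2], [0, 0, 0, 0, 0, 0.008, 0.2], [0, 0, 0, 0, 0, 0.006, 0.2], [0, 0, 0, 0, 0, 0.003, 0.2], [0, 0, 0, 0, 0, 0, 0.2], [0, 0, 0, 0, 0, 0, 0.2]], force=100)

```text
time: 18.93
tool_pos: [0.5595, 0.1902, 0.13]
tcp_rot: [-1.946, -2.466, 0.001]
wrist_force: [0.3, 0.0, 0.4]
width: 0.389
grip_force: 99.4
```

Request:
drive_tool(rows=[[0, 0, 0, 0, 0, 0.001, 0.2], [0, 0, 0, 0, 0, 0.001, 0.2], [0, 0, 0, 0, 0, 0.001, 0.2], [0, 0, 0, 0, 0, 0.001, 0.2], [0, 0, 0, 0, 0, 0, 0.2], [0, 0, 0, 0, 0, 0, 0.2]])

```text
time: 19.43
tool_pos: [0.5595, 0.1902, 0.1263]
tcp_rot: [-1.946, -2.466, -0.0]
wrist_force: [1.1, 0.1, 0.2]
width: 0.394
grip_force: 99.4
```

Request:
drive_tool(rows=[[0, 0, 0, -0.0005, 0, 0.001, 0.2], [0, 0, 0, 0, 0, 0.001, 0.2], [0, 0, 0, 0, 0, 0.001, 0.2], [0, 0, 0, 0, 0, 0, 0.2], [0, 0, 0, 0, 0, 0, 0.2]])

```text
time: 19.85
tool_pos: [0.5596, 0.1897, 0.1232]
tcp_rot: [-1.946, -2.466, 0.0]
wrist_force: [0.2, 1.0, -0.1]
width: 0.395
grip_force: 99.4
```

Request:
drive_tool(rows=[[0, 0, 0, 0, 0, 0.001, 0.2], [0, 0, 0, 0, 0, 0.001, 0.2], [0, 0, 0, 0, 0, 0, 0.2], [0, 0, 0, 0, 0, 0, 0.2]])

```text
time: 20.18
tool_pos: [0.5595, 0.1897, 0.1211]
tcp_rot: [-1.946, -2.466, 0.0]
wrist_force: [-0.7, 0.0, -0.5]
width: 0.396
grip_force: 99.4
```

Request:
drive_tool(rows=[[0, 0, 0, 0, 0, 0.001, 0.2], [0, 0, 0, 0, 0, 0.001, 0.2], [0, 0, 0, 0, 0, 0.001, 0.2], [0, 0, 0, 0, 0, 0, 0.2], [0, 0, 0, 0, 0, 0, 0.2]])

```text
time: 20.6
tool_pos: [0.5604, 0.1899, 0.1197]
tcp_rot: [1.945, 2.466, 0.002]
wrist_force: [-2.2, -1.3, 6.5]
width: 0.395
grip_force: 100.5
```

Request:
drive_tool(rows=[[0, 0, 0, 0, 0, 0.001, 0.2], [0, 0, 0, 0, 0, 0.001, 0.2], [0, 0, 0, 0, 0, 0, 0.2]])

```text
time: 20.85
tool_pos: [0.5613, 0.1902, 0.1188]
tcp_rot: [1.945, 2.465, 0.005]
wrist_force: [-1.9, -0.9, 9.9]
width: 0.393
grip_force: 100.7
```

Request:
drive_tool(rows=[[0, 0, 0, 0, -0.001, 0.001, 0.2], [0, 0, 0, 0, 0, 0.001, 0.2], [0, 0, 0, 0, 0, 0, 0.2]])

```text
time: 21.1
tool_pos: [0.5609, 0.1901, 0.1174]
tcp_rot: [1.944, 2.464, 0.006]
wrist_force: [-0.7, -1.1, 8.8]
width: 0.396
grip_force: 100.8
```

Request:
drive_tool(rows=[[0, 0, 0, 0, -0.0005, 0.001, 0.2], [0, 0, 0, 0, 0, 0, 0.2]])

```text
time: 21.27
tool_pos: [0.559, 0.1896, 0.1143]
tcp_rot: [1.945, 2.465, 0.003]
wrist_force: [-0.0, -0.1, -2.2]
width: 0.396
grip_force: 99.7
```

Request:
drive_tool(rows=[[0, 0, 0, 0, 0.0005, 0.001, 0.2], [0, 0, 0, 0, 0, 0.001, 0.2], [0, 0, 0, 0, 0, 0.001, 0.2], [0, 0, 0, 0, 0, 0.001, 0.2], [0, 0, 0, 0, 0, 0, 0.2]])

```text
time: 21.68
tool_pos: [0.5592, 0.1896, 0.1099]
tcp_rot: [1.946, 2.466, 0.001]
wrist_force: [-1.6, -0.1, 5.1]
width: 0.397
grip_force: 100.6
```

Request:
drive_tool(rows=[[0, 0, 0, 0, 0, 0.001, 0.2], [0, 0, 0, 0, 0, 0.001, 0.2], [0, 0, 0, 0, 0, 0, 0.2]])

```text
time: 21.93
tool_pos: [0.5605, 0.1901, 0.11]
tcp_rot: [1.945, 2.465, 0.005]
wrist_force: [-2.7, -1.4, 10.3]
width: 0.393
grip_force: 101.3
```

Request:
drive_tool(rows=[[0, 0, 0, 0, -0.0005, 0.001, 0.2], [0, 0, 0, 0, -0.0005, 0.001, 0.2], [0, 0, 0, 0, -0.0005, 0.001, 0.2], [0, 0, 0, 0, -0.0005, 0.001, 0.2], [0, 0, 0, 0, 0, 0, 0.2], [0, 0, 0, 0, 0, 0, 0.2]])

```text
time: 22.43
tool_pos: [0.5611, 0.1903, 0.11]
tcp_rot: [1.942, 2.462, 0.013]
wrist_force: [-4.6, -0.4, 25.5]
width: 0.392
grip_force: 102.9
```

Request:
drive_tool(rows=[[0, 0, 0, 0, 0, 0, 0.2], [0, 0, 0, 0, 0, 0, 0.2], [0, 0, 0, 0, 0, 0, 0.2], [0, 0, 0, 0, 0, 0, 0.2]])

```text
time: 22.77
tool_pos: [0.5611, 0.1903, 0.1099]
tcp_rot: [1.942, 2.462, 0.013]
wrist_force: [-4.1, -1.2, 25.0]
width: 0.397
grip_force: 102.9
```

```bash
python3 -c "
from h import *
s=read_camera('scene'); p=read_camera('top'); x=status.read_state(); print(x['tool_pos'],x['wrist_force'],x['time'])
cv2.imwrite('pics/c6.png',np.hstack([cv2.resize(s['color'][180:300,320:440],None,fx=3.3,fy=3.3,interpolation=2),cv2.resize(p['color'][130:250,110:230],None,fx=3.3,fy=3.3,interpolation=2)])[...,::-1])
"
```

```text
[0.56109183 0.19030068 0.10990438] [-4.91845113 -1.08838895 24.81744808] 22.8667
```

View pics/c6.png

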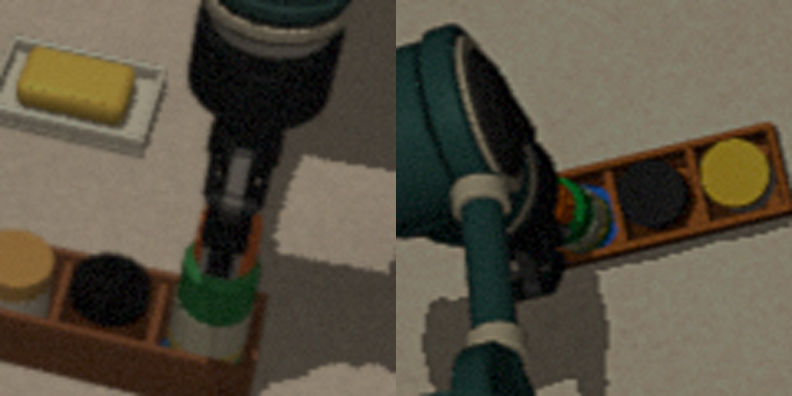

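The cap sits on the bottle's neck, just above the shoulder, and the bottle is upright in its cell. The downward push holds steady at about 25 N, and the jars and soap dish are where they were. Handing in.

```bash
python3 -c "
from h import *
print(workorder.finish_job())"
```

```text
the job is handed in; nothing more can be done
None
```

The green bottle stands upright in the blue-pad cell, and the orange cap clicked on and is fully home; I handed the job in at about 23 s, still gripping the cap and pressing down with about 25 N.

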